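# Balance the weighted bar on its stand

### The arm

A 6-joint arm with a two-finger parallel gripper is mounted at the origin on a cart in front of the work surface, level with it; the furniture and walls round the work are solid. World frame = base frame: x ahead of the robot, y to its left, z up, the work surface at z = 0. Lengths are in m, angles in rad, forces in N, time in s.
With the tool pointing down it reaches from about 0.4 to 0.825 m from the base axis. Payload 7 kg.
Tool frame: the origin (TCP) lies midway between the tips of the shut fingers; the grasp point (between the pads) lies 19 mm behind it; z points along the fingers, y is the line along which they close (so a half turn about z gives the same grasp; the last joint's range is limited). The gripper opens to 88 mm and grips with 3 to 60 N. Pads are 19 mm wide; open, the fingers measure 130 mm over their backs; the gripper's body (78 mm by 193 mm) begins 47 mm behind the grasp point.
Start: joints at [1.435, 0.359, 0.012, 0, -1.224, -0.288], TCP at [0.278, 0.615, 0.193] pointing down, gripper open.
Joint ranges: [-3.07, 3.07], [-1.43, 2.12], [-1.02, 1.25], [-3.03, 1.67], [-3.05, -0], [-3.03, 3.03]. Speed limits (rad/s): [2.39, 2.39, 3.01, 3.14, 3.14, 3.14].

### API

Orientations are given as [roll, pitch, yaw] about the fixed x, y, z axes, in that order (R = Rz(yaw) Ry(pitch) Rx(roll)).
In Python, from station import get_state, grab_frame, calibration, job_done, boxes_of, regions_of, spot_point gives the robot as it stands. The module is installed in compiled form; this text tells all that it offers.
- The arm moves only by the tool arm_command, never from a script. Its argument "commands" is a list of rows, each an object of numbers: "tx", "ty", "tz": the shift along the tool's x, y, z each as a share of 25 cm, from -1 to 1; "twist": the turn about the tool's z as a share of 180 degrees, from -1 to 1. A call has exactly 8 rows; each row is the pose to reach, as a shift and turn from the pose commanded when the call began, along the tool's axes at that moment, turning the shorter way round; what a row does not reach only later rows make up. A row lasts 1/12 s, in which the tool goes at most 41.7 mm and 7.16 degrees, less where a joint would pass 70% of its speed; a pose out of reach is approached as far as the arm can. A call with a number of a shift or a turn outside -1 to 1 is refused whole. A call with a gripper value outside its range is refused whole. "claw" is the opening, from 0 (shut) to 1 (fully open), set as the call begins (left out, the last holds). The fingers move at their own pace and stop on an object; "grip_force" is the grip in N (left out, the last holds). Time passes only in rows, so rows that repeat a pose let the fingers close, or fill a call up. It gives the time, the measured TCP pose, the force, the opening and the grip force at its end, in the units of the state.
- get_state(): the state, without advancing time (a new reading comes with each control period).
- grab_frame(name): name is "side" or "top" or "wrist"; returns the picture (420x560x3 uint8, red, green, blue); there is no depth.
- calibration(name): a dict with "camera_matrix" (3x3 intrinsics, pixels), "extrinsics" (4x4, takes a point from camera to world coordinates). Camera axes: x right, y down, z forward; pixel columns grow to the right and rows downward; lengths in m; the calibration is good to about 2 mm. A picture is of the moment at which its call begins: read the wrist's pose just before it. calibration takes no time and is no camera call; for the wrist camera it gives the pose at the moment of the call.
- job_done(): hands the job in; it is judged then, once.
Trained networks look in the newest picture that a camera, given by its name, has taken for a name from the list of things; names that differ only in an ending like _2 or _b are one class to them, and where a whole thing is asked for, a point or a joint stands for the part that bears it (a point fixed in the world has none). Each returns a list of dicts, best first, with "score" (0 to 1); they miss things now and then, are a little off and sometimes report something else, mostly with a low value. They report only what shows in the picture. A call takes as long as a camera call.
- boxes_of(query, camera): "rect" ([left, top, right, bottom] in pixels, round what is visible of it).
- regions_of(query, camera): "region" (420x560 bool, what is visible of it) and "rect" ([left, top, right, bottom] in pixels, round what is visible of it).
- spot_point(query, camera): "uv" ([column, row] in pixels: a listed point, or the origin of a listed thing).
The state is a dict: "t": time; "q": joint angles; "qd": joint speeds; "joint_efforts": joint torques, N m; "eef_pos": TCP position; "ee_rot": TCP orientation; "force": force on the tool from outside, world axes, zero at the start; "moment": the same for the moment, N m; "width": finger opening in m; "gripper_force": force on a finger pad.
Only numpy, scipy, OpenCV 4.12 (cv2) and the standard library are available. Lean on these libraries where they do the work, as an engineer would, in place of code of your own. Each camera call takes 0.05 s, during which the arm holds its last target. There are 200 camera calls.

### The job

Set up the balance ornament: a weight is hidden inside the wooden bar, so find by trial lifts where it balances, then lay it in the saddle on top of the narrow stand so that it stays there level by itself, clear of everything else, when let go. Set it down gently without pressing on the stand, never let the bar tip more than about 15 degrees, and leave the mouse, the round tin and the eraser where they are.

Things in the scene. Friction and masses are not known exactly. Their poses are not given: they have to be found in the camera images.
- bar: Dark wooden bar with two equal light metal end caps, 300 x 24 x 28 mm (x, y, z), lying loose and flat on the desk in any direction. Origin: centre of its underside; x along it, z up. Mass 0.3 to 0.45 kg. A weight is locked inside, invisible: the balance point lies on the long axis 28 to 78 mm from the middle, towards one end, new in each run. Grip it across the 24 mm width.
- stand: Dark metal stand, fixed to the desk: round foot 96 mm in diameter, thin post, and on top a short saddle, 87 mm high over all. Origin: centre of the foot's underside; z up; the saddle's channel runs along the stand's y axis.
- saddle (a point): Middle of the saddle's flat floor, 80 mm above the desk, axes as the stand. The floor is only 16 mm long (y) and 34 mm wide (x) between two lips 7 mm high, 6 mm thick; the bar lies along y. With its balance point within about 6 mm of this point along y the bar stays level by itself; farther off it tips over the edge.
- mouse: White computer mouse, 105 x 58 x 36 mm, on the desk to the left of the bar; a bystander. Origin: centre of its underside.
- mint_tin: Small round tin, 68 mm across, 43 mm high, on the desk at the back; a bystander. Origin: centre of its underside.
- eraser: Eraser with a sleeve, 43 x 53 x 12 mm, alone near the front edge of the desk, in front of the bar and the stand; a bystander. Origin: centre of its underside.

How it is judged:
On the way:
1. the bar is lifted clear of desk and stand, and level within 0.1 rad (height (world z) of bar above 0.02 m and angle between bar's own z axis and vertical below 0.1 rad and contact force between bar and the fingers above 1 N and contact force between bar and stand below 0.1 N), for 0.2 s.
At the end, for the whole second after the job is handed in: The bar lies in the channel of the saddle, carried by the stand alone: level within 0.06 rad, its underside 74 to 84.5 mm above the foot's underside at its middle, let go and at rest (angle between bar's own z axis and vertical below 0.06 rad and z of bar in the frame of stand between 0.074 and 0.0845 m and contact force between bar and stand above 1.5 N and contact force between bar and the fingers below 0.1 N and contact force between bar and mint_tin below 0.1 N and contact force between bar and mouse below 0.1 N and linear speed of bar below 0.02 m/s and angular speed of bar below 0.1 rad/s); the robot touches nothing.
It fails at once if the bar is pressed on the stand with more than 20 N (contact force between bar and stand above 20 N).
It fails at once if the bar tips more than 0.3 rad (angle between bar's own z axis and vertical above 0.3 rad).
It fails at once if mouse, tin or eraser is moved more than 20 mm (distance of any of mouse, mint_tin, eraser from where it was at the start of the episode above 0.02 m).
It also fails if it takes over 64 s, if anything falls off the work surface, if the arm or the gripper's body presses on something with over 40 N, if the wrist force passes 120 N, or if a joint passes its speed limit or range.

## Working session

There is one attempt and no reset: what is moved stays moved. The work goes in short steps, Python scripts to look and compute and a tool call to move; the robot and the scene stay as the last step left them, time stands still between calls to the robot, and variables do not carry over. Pictures are saved under pics/ and viewed, at most 10 in all, crops included, and the job is handed in when it is done.

Besides the shell and the picture viewer there is one more tool, called after "Call:" as name(argument=value, ...) on one line, values as JSON. arm_command: Moves the arm, as the interface text tells. Shift numbers are shares of 25 cm and turn numbers shares of 180 degrees, none past 1 either way. Its arguments: {"type":"object","properties":{"commands":{"type":"array"},"claw":{"type":"number"},"grip_force":{"type":"number"}},"required":["commands"]}

```bash
mkdir -p pics; cat > h.py <<'E'
import numpy as np, cv2
from station import *
def save(cam,fn):
    im=grab_frame(cam); cv2.imwrite('pics/'+fn,im[:,:,::-1]); return im
def ray(cam,uv,z,C=None):
    C=C or calibration(cam); K=np.array(C['camera_matrix']);T=np.array(C['extrinsics'])
    d=T[:3,:3]@np.linalg.solve(K,[uv[0],uv[1],1.]); o=T[:3,3]
    return o+d*(z-o[2])/d[2]
def proj(cam,p,C=None):
    C=C or calibration(cam); K=np.array(C['camera_matrix']);T=np.array(C['extrinsics'])
    c=np.linalg.inv(T)@np.append(p,1); u=K@c[:3]; return u[:2]/u[2]
E
python3 - <<'E'
from h import *
np.set_printoptions(precision=4,suppress=True)
s=get_state(); print(s)
a=save('top','t0.png')
for n,z in [('bar',.028),('stand',0),('mouse',.02),('mint_tin',.043),('eraser',.012)]:
    for r in regions_of(n,'top')[:1]:
        m=r['region'].astype(np.uint8); c=max(cv2.findContours(m,0,2)[0],key=cv2.contourArea)
        print(n,r['score'],r['rect'])
        if n in('bar','eraser','mouse','mint_tin'):
            b=cv2.boxPoints(cv2.minAreaRect(c)); print(b.tolist()); print([ray('top',p,z)[:2].round(4).tolist() for p in b])
for n,z in [('saddle',.08),('bar',0),('stand',0)]:
    for r in spot_point(n,'top')[:1]: print(n,r,ray('top',r['uv'],z))
b=save('side','s0.png')
for n,z in [('saddle',.08)]:
    for r in spot_point(n,'side')[:1]: print(n,r,ray('side',r['uv'],z))
print(calibration('top'),calibration('side'))
cv2.imwrite('pics/both.png',cv2.resize(np.hstack([a,b])[:,:,::-1],(800,300),interpolation=cv2.INTER_AREA))
E
```

```text
{'t': 0.0, 'q': array([ 1.4351,  0.3594,  0.011 , -0.0004, -1.2241, -0.2881]), 'qd': array([ 0.0004, -0.0001, -0.0004, -0.0007,  0.0009, -0.    ]), 'joint_efforts': array([ -0.0001, -58.2719,  29.3063,   6.9972,   0.0072,  -0.0002]), 'eef_pos': array([0.2774, 0.6148, 0.1924]), 'ee_rot': array([ 3.1399, -0.0001, -0.4239]), 'force': array([-0.0795, -0.1794,  1.0791]), 'moment': array([ 0.0398, -0.0116, -0.0028]), 'gripper_force': 0.0, 'width': 0.08766717213398414}
bar 0.77 [187.5, 219.4, 296.6, 283.6]
[[186.55206298828125, 272.2572937011719], [290.23040771484375, 212.69740295410156], [297.3985595703125, 225.17529296875], [193.72021484375, 284.73516845703125]]
[[0.4323, 0.3614], [0.6318, 0.1308], [0.5982, 0.1078], [0.4033, 0.337]]
stand 0.67 [381.1, 234.1, 416.3, 277.2]
mouse 0.74 [140.0, 208.9, 176.1, 244.0]
[[134.0, 235.00001525878906], [162.5, 206.50001525878906], [177.5, 221.50001525878906], [149.0, 250.00001525878906]]
[[0.5158, 0.5195], [0.6071, 0.468], [0.5692, 0.4184], [0.4804, 0.4706]]
mint_tin 0.63 [329.0, 159.1, 354.9, 183.7]
[[329.0, 157.0], [353.0, 157.0], [353.0, 184.0], [
[... 603 characters left out ...]
': 0.65} [ 0.703  -0.1185  0.08  ]
{'camera_matrix': array([[491.0152,   0.    , 283.219 ],
       [  0.    , 491.0152, 210.9635],
       [  0.    ,   0.    ,   1.    ]]), 'extrinsics': array([[ 0.1346, -0.8735,  0.4678,  0.0323],
       [-0.9908, -0.1235,  0.0544,  0.0797],
       [ 0.0103, -0.4709, -0.8821,  1.1632],
       [ 0.    ,  0.    ,  0.    ,  1.    ]])} {'camera_matrix': array([[403.7154,   0.    , 270.2904],
       [  0.    , 403.7154, 209.8098],
       [  0.    ,   0.    ,   1.    ]]), 'extrinsics': array([[ 0.9636, -0.0893,  0.2519,  0.3702],
       [-0.2672, -0.3453,  0.8996, -0.6544],
       [ 0.0067, -0.9342, -0.3566,  0.4067],
       [ 0.    ,  0.    ,  0.    ,  1.    ]])}
```

View pics/t0.png

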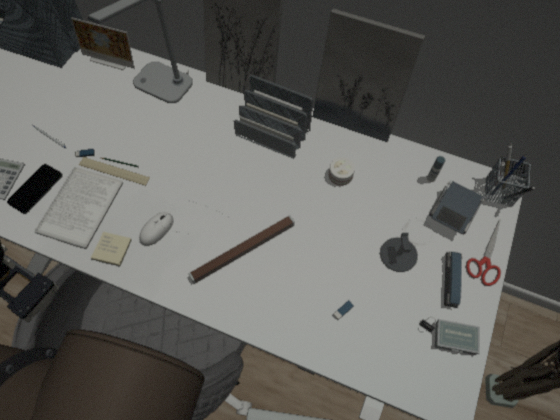

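View pics/s0.png

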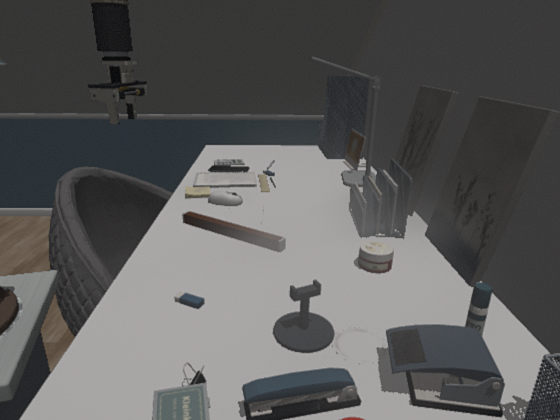

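The top view shows the bar running from (190,275) to (293,220), which comes out 303 mm long, so the scale is right. The stand foot is at (400,254), the tin at (341,171), the mouse at (157,228) and the eraser at (343,309). In the side view the saddle lips are at about (294,291) and (318,284). The side "saddle" hit at (374,263) is actually the tin, so I'm discarding it.

Call:
arm_command(commands=[{"tx":0.12,"ty":0.08,"tz":-0.12},{"tx":0.25,"ty":0.16,"tz":-0.12},{"tx":0.38,"ty":0.24,"tz":-0.12},{"tx":0.5,"ty":0.32,"tz":-0.12},{"tx":0.62,"ty":0.4,"tz":-0.12},{"tx":0.76,"ty":0.49,"tz":-0.12},{"tx":0.76,"ty":0.49,"tz":-0.12},{"tx":0.76,"ty":0.49,"tz":-0.12}], claw=1)

```text
invalid input
```

Call:
arm_command(commands=[{"tx":0.12,"ty":0.08,"tz":-0.12,"twist":0.03},{"tx":0.25,"ty":0.16,"tz":-0.12,"twist":0.06},{"tx":0.38,"ty":0.24,"tz":-0.12,"twist":0.1},{"tx":0.5,"ty":0.32,"tz":-0.12,"twist":0.14},{"tx":0.62,"ty":0.4,"tz":-0.12,"twist":0.14},{"tx":0.76,"ty":0.49,"tz":-0.12,"twist":0.14},{"tx":0.76,"ty":0.49,"tz":-0.12,"twist":0.14},{"tx":0.76,"ty":0.49,"tz":-0.12,"twist":0.14}])

```text
t: 1.22
eef_pos: [0.4015, 0.4238, 0.224]
ee_rot: [-3.141, 0.0, -0.867]
force: [0.1, 0.5, -0.1]
width: 0.0874
gripper_force: 0.0
```

```bash
cat >> h.py <<'E'
def barfit(cam,z=.028):
    # bar axis from region: midline of contour rays onto z plane
    r=regions_of('bar',cam)[0]; ys,xs=np.nonzero(r['region']); C=calibration(cam)
    K=np.array(C['camera_matrix']);T=np.array(C['extrinsics'])
    d=T[:3,:3]@np.linalg.solve(K,np.vstack([xs,ys,np.ones(len(xs))]).astype(float)); o=T[:3,3]
    P=(o[:,None]+d*(z-o[2])/d[2])[:2].T
    (c,s,a)=cv2.minAreaRect(P.astype(np.float32)*1000)
    b=cv2.boxPoints((c,s,a))/1000
    return r,np.array(c)/1000,s,a,b
def tool(d):
    from scipy.spatial.transform import Rotation as R
    return R.from_euler('xyz',get_state()['ee_rot']).inv().apply(d)/.25
E
python3 - <<'E'
from h import *
np.set_printoptions(precision=4,suppress=True)
s=get_state(); print(s['eef_pos'],s['ee_rot'],s['q'],s['force'],s['moment'])
a=save('wrist','w0.png')
r,c,sz,an,b=barfit('wrist'); print(r['score'],r['rect'],c,sz,an,b)
print(calibration('wrist')['extrinsics'])
F=[];
for i in range(6): grab_frame('top'); s=get_state(); F.append(np.r_[s['force'],s['moment']])
print(np.mean(F,0),np.std(F,0))
E
```

```text
[0.4015 0.4238 0.224 ] [-3.1406  0.0004 -0.8667] [ 1.1472  0.1903 -0.1489  0.     -1.2305 -0.4431] [ 0.0873  0.5216 -0.0659] [ 0.082   0.0401 -0.0109]
0.59 [297.9, 0.1, 319.4, 109.9] [0.4541 0.3117] (25.67727279663086, 100.81898498535156) 41.32051467895508 [[0.4112 0.3411]
 [0.4777 0.2654]
 [0.497  0.2823]
 [0.4305 0.358 ]]
[[-0.7614 -0.6239 -0.1764  0.4484]
 [-0.6483  0.7324  0.2081  0.3697]
 [-0.0006  0.2728 -0.9621  0.4135]
 [ 0.      0.      0.      1.    ]]
[-0.0394 -0.0219  0.0332  0.0386 -0.0091 -0.0022] [0.6569 0.378  0.4572 0.0117 0.0207 0.0306]
```

View pics/w0.png

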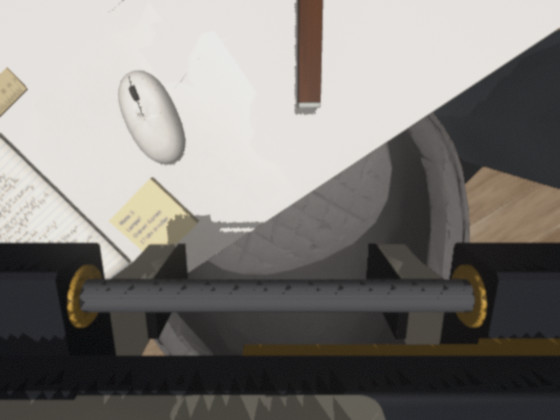

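Call:
arm_command(commands=[{"tx":0.15,"ty":0.02,"tz":0.08},{"tx":0.3,"ty":0.04,"tz":0.16},{"tx":0.45,"ty":0.06,"tz":0.24},{"tx":0.6,"ty":0.08,"tz":0.32},{"tx":0.75,"ty":0.1,"tz":0.4},{"tx":0.876,"ty":0.122,"tz":0.5},{"tx":0.876,"ty":0.122,"tz":0.5},{"tx":0.876,"ty":0.122,"tz":0.5}])

```text
invalid input
```

```bash
python3 - <<'E'
from h import *
np.set_printoptions(precision=4,suppress=True)
s=get_state(); print(s['t'],s['eef_pos'],s['ee_rot'],s['q'])
a=save('wrist','w1.png')
r,c,sz,an,b=barfit('wrist'); print(r['score'],r['rect'],c,sz,an,b)
save('top','t1.png')
r,c,sz,an,b=barfit('top'); print(r['score'],r['rect'],c,sz,an,b)
# lips in side view
for uv in [(294,289),(318,282)]: print(ray('side',uv,.087))
S=cv2.imread('pics/s0.png')[270:310,270:340]; T=cv2.imread('pics/t0.png')[225:265,370:440]
cv2.imwrite('pics/crop.png',np.vstack([cv2.resize(S,(700,400)),np.zeros((0,700,3),np.uint8)]))
cv2.imwrite('pics/two.png',np.hstack([cv2.resize(S,(490,280),interpolation=cv2.INTER_CUBIC),cv2.resize(T,(490,280),interpolation=cv2.INTER_CUBIC)])[:, :] if 0 else np.vstack([cv2.resize(S,(490,280),interpolation=cv2.INTER_CUBIC),cv2.resize(T,(490,280),interpolation=cv2.INTER_CUBIC)]))
E
```

```text
1.6167 [0.3998 0.4262 0.2231] [ 3.1412 -0.0002 -0.8624] [ 1.1516  0.1928 -0.148  -0.     -1.2305 -0.4432]
0.97 [298.7, 0.5, 319.5, 107.4] [0.4547 0.3107] (25.746807098388672, 97.7118148803711) 41.402626037597656 [[0.4127 0.3389]
 [0.4774 0.2656]
 [0.4967 0.2826]
 [0.432  0.3559]]
0.9 [189.4, 216.7, 297.2, 282.9] [0.5177 0.235 ] (36.975730895996094, 301.8353271484375) 40.87506866455078 [[0.4049 0.337 ]
 [0.6025 0.1088]
 [0.6304 0.133 ]
 [0.4329 0.3612]]
[ 0.5426 -0.1707  0.087 ]
[ 0.5841 -0.1614  0.087 ]
```

View pics/two.png

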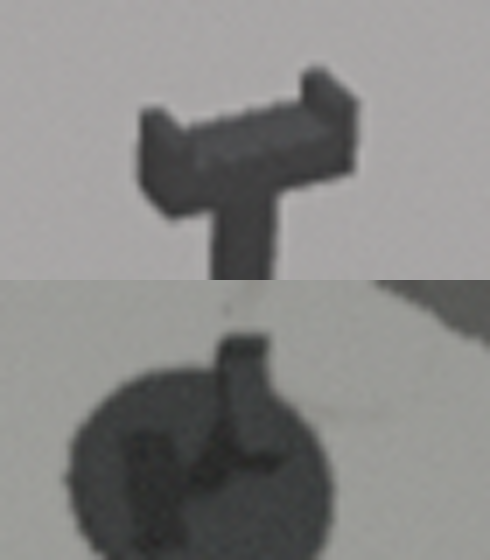

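View pics/w1.png

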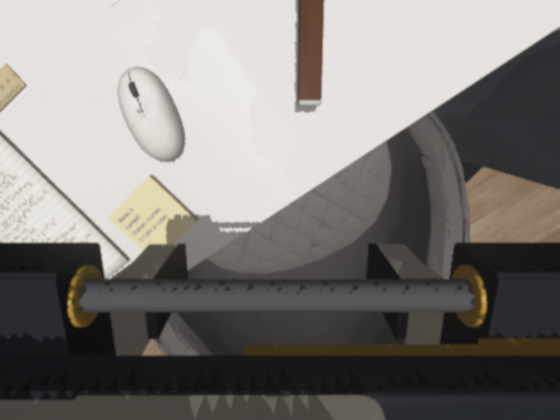

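The crops show the saddle with lips at about (294,289) and (318,282) in the side view, so the stand's x axis is about 12° from world x. The wrist view shows the near end of the bar at (310,103). The refused calls left out "twist", so I'll include it in every row.

Call:
arm_command(commands=[{"tx":0.15,"ty":0.02,"tz":0.08,"twist":0},{"tx":0.3,"ty":0.04,"tz":0.16,"twist":0},{"tx":0.45,"ty":0.06,"tz":0.24,"twist":0},{"tx":0.6,"ty":0.08,"tz":0.32,"twist":0},{"tx":0.75,"ty":0.1,"tz":0.4,"twist":0},{"tx":0.888,"ty":0.132,"tz":0.49,"twist":0},{"tx":0.888,"ty":0.132,"tz":0.49,"twist":0},{"tx":0.888,"ty":0.132,"tz":0.49,"twist":0}], claw=1)

```text
t: 2.48
eef_pos: [0.5193, 0.2324, 0.0989]
ee_rot: [3.138, -0.0, -0.867]
force: [-0.7, 0.1, 0.2]
width: 0.0877
gripper_force: 0.0
```

```bash
python3 - <<'E'
from h import *
np.set_printoptions(precision=4,suppress=True)
P=[]
for i in range(3):
  a=grab_frame('wrist'); s=get_state(); P.append(np.r_[s['eef_pos'],s['ee_rot']])
  r,c,sz,an,b=barfit('wrist'); print(r['score'],r['rect'],c,sz,an,b.tolist())
print(s['t'],np.array(P))
E
```

```text
0.93 [254.1, 0.0, 289.4, 345.0] [0.5262 0.2311] (25.363037109375, 266.8250732421875) 41.04723358154297 [[0.42906618118286133, 0.32337790727615356], [0.6042851805686951, 0.12214680761098862], [0.6234132051467896, 0.13880221545696259], [0.4481942057609558, 0.34003332257270813]]
0.66 [260.3, 1.3, 292.9, 345.5] [0.5234 0.2315] (24.61210060119629, 269.3713684082031) 40.77294921875 [[0.42615243792533875, 0.3254694938659668], [0.6020689606666565, 0.12147358059883118], [0.6207077503204346, 0.13754680752754211], [0.4447912573814392, 0.34154272079467773]]
0.82 [262.3, 1.0, 295.7, 345.5] [0.5229 0.2307] (24.70709800720215, 268.26409912109375) 40.67012405395508 [[0.426135778427124, 0.32441890239715576], [0.6009642481803894, 0.12094751000404358], [0.619704008102417, 0.13704919815063477], [0.44487547874450684, 0.34052059054374695]]
2.7333 [[ 0.5198  0.2342  0.1003  3.1403 -0.0002 -0.8657]
 [ 0.5199  0.2362  0.1016 -3.1403 -0.0002 -0.8632]
 [ 0.5197  0.2367  0.1019 -3.1397 -0.     -0.8621]]
```

Call:
arm_command(commands=[{"tx":0,"ty":0,"tz":0.08,"twist":0},{"tx":0,"ty":0,"tz":0.16,"twist":0},{"tx":0,"ty":0,"tz":0.24,"twist":0},{"tx":0,"ty":0,"tz":0.3,"twist":0},{"tx":0,"ty":0,"tz":0.33,"twist":0},{"tx":0,"ty":0,"tz":0.35,"twist":0},{"tx":0,"ty":0,"tz":0.35,"twist":0},{"tx":0,"ty":0,"tz":0.35,"twist":0}], claw=1)

```text
t: 3.45
eef_pos: [0.5199, 0.2359, 0.0141]
ee_rot: [-3.141, -0.0, -0.863]
force: [1.0, -0.2, -0.1]
width: 0.0876
gripper_force: 0.0
```

```bash
cat >> h.py <<'E'
def meas(n=10):
    np.set_printoptions(precision=4,suppress=True)
    F=[]
    for i in range(n): grab_frame('side'); s=get_state(); F.append(np.r_[s['force'],s['moment'],s['eef_pos'],s['ee_rot'][2]])
    F=np.array(F); m=F.mean(0); from scipy.spatial.transform import Rotation as R
    r=R.from_euler('xyz',[np.pi,0,m[9]]).inv()
    print('t',s['t'],'F',m[:3],'M tool',r.apply(m[3:6]),'sd',F.std(0)[2:6],'pos',m[6:],s['width'],s['gripper_force'])
E
python3 -c "
from h import *
meas(10)"
```

```text
t 3.95 F [0.0563 0.06   0.26  ] M tool [ 0.0373 -0.0138 -0.0022] sd [0.3537 0.0306 0.0325 0.0325] pos [ 0.5199  0.2356  0.014  -0.8635] 0.0877043028724937 0.0
```

Call:
arm_command(commands=[{"tx":0,"ty":0,"tz":0,"twist":0},{"tx":0,"ty":0,"tz":0,"twist":0},{"tx":0,"ty":0,"tz":0,"twist":0},{"tx":0,"ty":0,"tz":0,"twist":0},{"tx":0,"ty":0,"tz":0,"twist":0},{"tx":0,"ty":0,"tz":0,"twist":0},{"tx":0,"ty":0,"tz":0,"twist":0},{"tx":0,"ty":0,"tz":0,"twist":0}], claw=0, grip_force=40)

```text
t: 4.62
eef_pos: [0.5195, 0.2352, 0.0134]
ee_rot: [3.142, -0.0, -0.864]
force: [-0.1, 0.7, -0.2]
width: 0.0394
gripper_force: 0.0
```

Call:
arm_command(commands=[{"tx":0,"ty":0,"tz":-0.01,"twist":0},{"tx":0,"ty":0,"tz":-0.02,"twist":0},{"tx":0,"ty":0,"tz":-0.03,"twist":0},{"tx":0,"ty":0,"tz":-0.04,"twist":0},{"tx":0,"ty":0,"tz":-0.05,"twist":0},{"tx":0,"ty":0,"tz":-0.06,"twist":0},{"tx":0,"ty":0,"tz":-0.06,"twist":0},{"tx":0,"ty":0,"tz":-0.06,"twist":0}], claw=0, grip_force=40)

```text
t: 5.28
eef_pos: [0.5196, 0.2354, 0.0286]
ee_rot: [-3.141, 0.0, -0.864]
force: [-0.5, 0.3, 0.6]
width: 0.0002
gripper_force: 0.0
```

```bash
python3 -c "
from h import *
meas(20); save('side','s1.png'); save('wrist','w2.png')"
```

```text
t 6.2833 F [-0.1865 -0.0601 -0.0924] M tool [ 0.0281 -0.02    0.0046] sd [0.3649 0.0273 0.0316 0.0392] pos [ 0.5195  0.2352  0.0283 -0.8636] 0.0005001806725643601 0.0
```

View pics/s1.png

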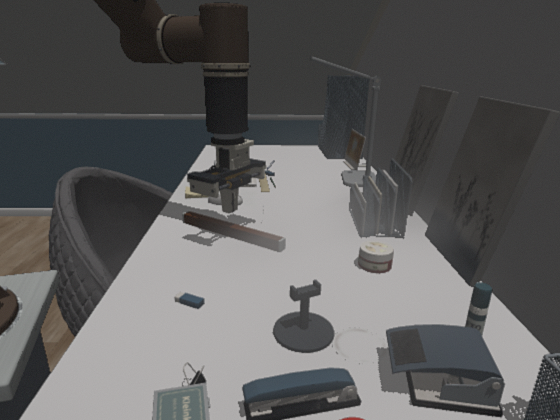

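The fingers shut too slowly: I lifted before they reached the bar, and they closed empty. The side view shows the fingertips at (230,212) and the bar's middle at (233,232). I'll check the alignment before trying again.

```bash
python3 -c "
from h import *
print(proj('side',[.5195,.2352,.0283]),proj('side',[.5195,.2352,.014]))
e=np.array([.6518,-.7584,0])*.15
for c in ([.5195,.2352,.014],):
  print(proj('side',c+e),proj('side',c-e))
r,c,sz,an,b=barfit('side'); print(r['rect'],c,sz,an,b)
grab_frame('wrist'); r,c,sz,an,b=barfit('wrist'); print(r['rect'],c,sz,an,b)
"
```

```text
[230.32497808 223.49367683] [230.49410402 228.93717111]
[282.93777702 244.29040118] [185.77186658 215.84444206]
[184.7, 211.2, 286.3, 252.0] [0.51188831 0.20659799] (74.8445053100586, 327.07861328125) 41.38594055175781 [[0.37569097 0.30455628]
 [0.59193176 0.05915792]
 [0.64808565 0.10863971]
 [0.43184486 0.35403806]]
[252.6, 1.4, 299.3, 345.1] [0.53628412 0.21525278] (23.55547523498535, 192.16567993164062) 40.83393859863281 [[0.4645474  0.28024873]
 [0.5901986  0.13485464]
 [0.6080209  0.15025684]
 [0.4823697  0.2956509 ]]
```

View pics/w2.png

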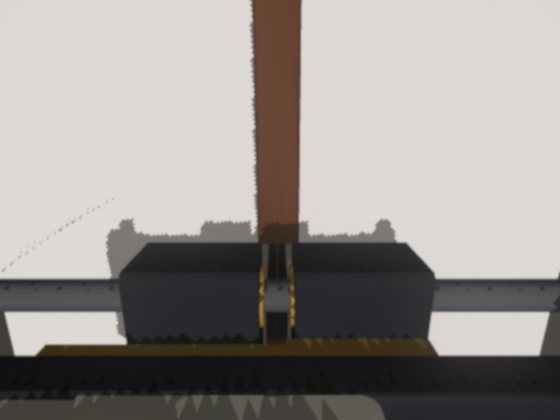

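The wrist view shows the bar centred under the fingers, at columns 258 to 300. I'll reopen part way, go down and close, allowing enough time.

Call:
arm_command(commands=[{"tx":0,"ty":0,"tz":-0.02,"twist":0},{"tx":0,"ty":0,"tz":-0.02,"twist":0},{"tx":0,"ty":0,"tz":-0.02,"twist":0},{"tx":0,"ty":0,"tz":-0.02,"twist":0},{"tx":0,"ty":0,"tz":-0.02,"twist":0},{"tx":0,"ty":0,"tz":-0.02,"twist":0},{"tx":0,"ty":0,"tz":-0.02,"twist":0},{"tx":0,"ty":0,"tz":-0.02,"twist":0}], claw=0.5)

```text
t: 7.2
eef_pos: [0.5195, 0.2352, 0.0333]
ee_rot: [3.141, -0.0, -0.864]
force: [0.2, 0.1, 0.2]
width: 0.0424
gripper_force: 0.0
```

Call:
arm_command(commands=[{"tx":0,"ty":0,"tz":0,"twist":0},{"tx":0,"ty":0,"tz":0.02,"twist":0},{"tx":0,"ty":0,"tz":0.04,"twist":0},{"tx":0,"ty":0,"tz":0.06,"twist":0},{"tx":0,"ty":0,"tz":0.08,"twist":0},{"tx":0,"ty":0,"tz":0.08,"twist":0},{"tx":0,"ty":0,"tz":0.08,"twist":0},{"tx":0,"ty":0,"tz":0.08,"twist":0}], claw=0.5)

```text
t: 7.87
eef_pos: [0.5196, 0.2352, 0.0133]
ee_rot: [3.141, -0.0, -0.864]
force: [-0.1, 0.2, -0.7]
width: 0.0441
gripper_force: 0.0
```

Call:
arm_command(commands=[{"tx":0,"ty":0,"tz":0,"twist":0},{"tx":0,"ty":0,"tz":0,"twist":0},{"tx":0,"ty":0,"tz":0,"twist":0},{"tx":0,"ty":0,"tz":0,"twist":0},{"tx":0,"ty":0,"tz":0,"twist":0},{"tx":0,"ty":0,"tz":0,"twist":0},{"tx":0,"ty":0,"tz":0,"twist":0},{"tx":0,"ty":0,"tz":0,"twist":0}], claw=0, grip_force=50)

```text
t: 8.53
eef_pos: [0.5195, 0.2353, 0.0134]
ee_rot: [-3.142, 0.0, -0.864]
force: [0.6, 0.6, -0.3]
width: 0.0011
gripper_force: 0.0
```

The fingers shut to 1 mm with no contact, so they must be above or beside the bar. I'll look closer.

```bash
python3 -c "
from h import *
a=save('side','s2.png')
w=save('wrist','w3.png')
t=save('top','t3.png')
A=cv2.resize(a[150:270,160:320],(480,360),interpolation=cv2.INTER_CUBIC)
B=cv2.resize(t[190:310,180:300],(320,320)); B=cv2.copyMakeBorder(B,0,40,0,0,0)
cv2.imwrite('pics/c4.png',np.hstack([A,B])[:,:,::-1])
for p in ([.5195,.2353,.0134],[.5195,.2353,.05]): print(proj('side',p),proj('wrist',p),proj('top',p))
print(get_state()['q'])
"
```

```text
[230.49379526 229.14829778] [277.14835751 238.16144775] [243.77293171 248.88268654]
[230.05749307 215.10844766] [277.26901928 266.19360773] [242.87971719 242.94217601]
[ 7.68163523e-01  3.68952575e-01 -4.39556683e-01  3.95094934e-05
 -7.62229778e-01 -6.09887779e-02]
```

View pics/c4.png

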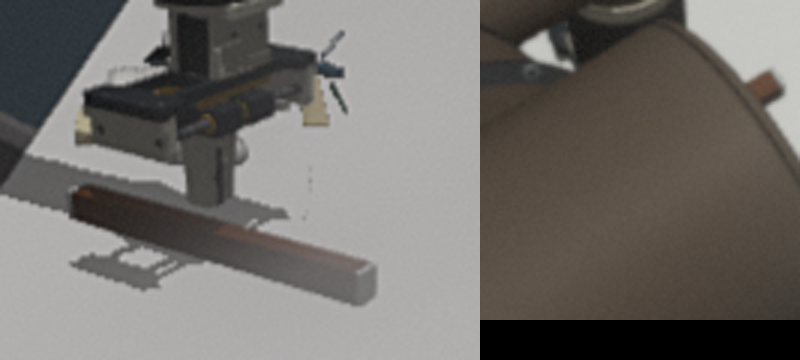

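The side crop shows the shut fingertips at about (229,218). The reported TCP projects to (230.5,229), so the real tips sit roughly 28 mm higher than reported, above the bar. I'll open and go lower while watching the force.

Call:
arm_command(commands=[{"tx":0,"ty":0,"tz":0,"twist":0},{"tx":0,"ty":0,"tz":0,"twist":0},{"tx":0,"ty":0,"tz":0,"twist":0},{"tx":0,"ty":0,"tz":0,"twist":0},{"tx":0,"ty":0,"tz":0,"twist":0},{"tx":0,"ty":0,"tz":0,"twist":0},{"tx":0,"ty":0,"tz":0,"twist":0},{"tx":0,"ty":0,"tz":0,"twist":0}], claw=0.5)

```text
t: 9.35
eef_pos: [0.5196, 0.2353, 0.0134]
ee_rot: [3.142, -0.0, -0.864]
force: [0.4, 0.8, -0.7]
width: 0.0429
gripper_force: 0.0
```

Call:
arm_command(commands=[{"tx":0,"ty":0,"tz":0.008,"twist":0},{"tx":0,"ty":0,"tz":0.016,"twist":0},{"tx":0,"ty":0,"tz":0.024,"twist":0},{"tx":0,"ty":0,"tz":0.032,"twist":0},{"tx":0,"ty":0,"tz":0.04,"twist":0},{"tx":0,"ty":0,"tz":0.045,"twist":0},{"tx":0,"ty":0,"tz":0.045,"twist":0},{"tx":0,"ty":0,"tz":0.045,"twist":0}])

```text
t: 10.02
eef_pos: [0.5195, 0.2352, 0.002]
ee_rot: [3.141, -0.0, -0.864]
force: [-0.5, 0.2, 0.1]
width: 0.044
gripper_force: 0.0
```

```bash
python3 -c "
from h import *
s=get_state(); print(s['eef_pos'],s['width'],s['force'])
a=save('side','s3.png')
b=cv2.imread('pics/s0.png')[:,:,::-1]
# rows where picture differs from the empty scene, near the gripper column
for c in range(212,250,3):
  d=np.abs(a[150:260,c].astype(int)-b[150:260,c]).sum(1)
  print(c,'changed to',150+np.nonzero(d>60)[0].max(), a[205:236:3,c].sum(1)//3)
"
```

```text
[0.51951658 0.2352066  0.00200534] 0.04403655832105783 [-0.49515644  0.20876759  0.13452922]
212 changed to 246 [ 67 123 132  96  72  47  48  49  51  93 103]
215 changed to 242 [ 67  70  76  87  95  51  54  49  54  61 102]
218 changed to 240 [ 84  84  68  71  70  74  75  55  56  56 104]
221 changed to 241 [ 68  71  69  69  71  72  73  63  56  59 100]
224 changed to 239 [ 64  65  67  70  70  71  72  65  59  64 117]
227 changed to 238 [ 89 150 148 124  95  78  56  56  62  64  70]
230 changed to 222 [ 85 176 172 176 100 101  65  68  62  65  68]
233 changed to 223 [43 61 62 63 63 99 83 75 65 68 73]
236 changed to 224 [ 46  48  48  52  52 102  94  76  72  72  74]
239 changed to 225 [ 56  55  56  56  55  95 102  76  78  73  77]
242 changed to 225 [ 69  75  77  76  88 103 103  85  81  76  80]
245 changed to 226 [176 176 174 175 145 101 123  94  83  79  81]
248 changed to 227 [174 173 171 171 174 100 105 133  85  86  84]
```

```bash
python3 -c "
from h import *
n=np.array([.76,.65,0])
for k in (.022,.043):
  for z in (.002,.01,.02,.03): print(k,z,proj('side',np.array([.5195,.2352,z])-k*n),proj('side',np.array([.5195,.2352,z])+k*n))
"
```

```text
0.022 0.002 [224.79183975 236.57004063] [236.27782056 230.45923648]
0.022 0.01 [224.67928096 233.51397148] [236.2020051  227.49041497]
0.022 0.02 [224.53764045 229.66830799] [236.10662307 223.7553959 ]
0.022 0.03 [224.39494228 225.79392847] [236.01055341 219.99344977]
0.043 0.002 [219.01840896 239.64163769] [241.48743889 227.68760053]
0.043 0.01 [218.88649926 236.54217449] [241.42751924 224.75875366]
0.043 0.02 [218.72048906 232.64145661] [241.35214327 221.07440822]
0.043 0.03 [218.55321772 228.71110592] [241.27623269 217.36393159]
```

The near fingertip ends at row 225, so it is at z ≈ 0.031 while the report says 0.002. That confirms the offset of about +29 mm. I'll go 16 mm lower and close.

Call:
arm_command(commands=[{"tx":0,"ty":0,"tz":0.01,"twist":0},{"tx":0,"ty":0,"tz":0.02,"twist":0},{"tx":0,"ty":0,"tz":0.03,"twist":0},{"tx":0,"ty":0,"tz":0.04,"twist":0},{"tx":0,"ty":0,"tz":0.05,"twist":0},{"tx":0,"ty":0,"tz":0.06,"twist":0},{"tx":0,"ty":0,"tz":0.064,"twist":0},{"tx":0,"ty":0,"tz":0.064,"twist":0}])

```text
t: 10.73
eef_pos: [0.5193, 0.2351, -0.0143]
ee_rot: [3.141, -0.0, -0.864]
force: [-0.3, -0.4, 0.0]
width: 0.0438
gripper_force: 0.0
```

Call:
arm_command(commands=[{"tx":0,"ty":0,"tz":0,"twist":0},{"tx":0,"ty":0,"tz":0,"twist":0},{"tx":0,"ty":0,"tz":0,"twist":0},{"tx":0,"ty":0,"tz":0,"twist":0},{"tx":0,"ty":0,"tz":0,"twist":0},{"tx":0,"ty":0,"tz":0,"twist":0},{"tx":0,"ty":0,"tz":0,"twist":0},{"tx":0,"ty":0,"tz":0,"twist":0}], claw=0, grip_force=50)

```text
t: 11.4
eef_pos: [0.5195, 0.2352, -0.0138]
ee_rot: [3.142, -0.0, -0.864]
force: [-0.6, -0.2, 2.3]
width: 0.0229
gripper_force: 50.0
```

Call:
arm_command(commands=[{"tx":0,"ty":0,"tz":-0.008,"twist":0},{"tx":0,"ty":0,"tz":-0.016,"twist":0},{"tx":0,"ty":0,"tz":-0.024,"twist":0},{"tx":0,"ty":0,"tz":-0.032,"twist":0},{"tx":0,"ty":0,"tz":-0.04,"twist":0},{"tx":0,"ty":0,"tz":-0.048,"twist":0},{"tx":0,"ty":0,"tz":-0.048,"twist":0},{"tx":0,"ty":0,"tz":-0.048,"twist":0}])

```text
t: 12.07
eef_pos: [0.5196, 0.2353, -0.0017]
ee_rot: [-3.141, 0.0, -0.864]
force: [0.4, -0.8, -3.5]
width: 0.0232
gripper_force: 50.0
```

```bash
python3 -c "
from h import *
meas(20)
a=save('side','s4.png'); b=cv2.imread('pics/s0.png')[:,:,::-1]
for c in (188,194,200,268,274,280):
  f=lambda im:[ (im[r:r+1,c].sum()//3) for r in range(205,255,3)]
  print(c,f(a)); print('   ',f(b))
"
```

```text
t 13.0667 F [ 0.0544 -0.0509 -3.8003] M tool [ 0.0174  0.2119 -0.0048] sd [0.5122 0.0263 0.0332 0.0207] pos [ 0.5195  0.2352 -0.0019 -0.8636] 0.02325250110403852 49.9835479259491
188 [np.uint64(178), np.uint64(62), np.uint64(45), np.uint64(36), np.uint64(37), np.uint64(36), np.uint64(100), np.uint64(177), np.uint64(174), np.uint64(175), np.uint64(177), np.uint64(95), np.uint64(159), np.uint64(175), np.uint64(175), np.uint64(176), np.uint64(175)]
    [np.uint64(163), np.uint64(164), np.uint64(121), np.uint64(51), np.uint64(35), np.uint64(40), np.uint64(41), np.uint64(169), np.uint64(165), np.uint64(167), np.uint64(166), np.uint64(165), np.uint64(166), np.uint64(166), np.uint64(166), np.uint64(167), np.uint64(166)]
194 [np.uint64(128), np.uint64(128), np.uint64(39), np.uint64(35), np.uint64(36), np.uint64(37), np.uint64(87), np.uint64(103), np.uint64(176), np.uint64(175), np.uint64(146), np.uint64(99), np.uint64(97), np.uint64(177), np.uint64(175), np.uint64(174), np.uint64(175)]
    [np.uint64(165), np.uint64(165), np.uint64(170), np.uint64(51), np.uint64(47), np.uint64(41), np.uint64
[... 1665 characters left out ...]
65), np.uint64(165), np.uint64(165), np.uint64(110), np.uint64(106), np.uint64(99), np.uint64(101), np.uint64(99), np.uint64(107), np.uint64(166)]
280 [np.uint64(174), np.uint64(173), np.uint64(172), np.uint64(174), np.uint64(173), np.uint64(173), np.uint64(172), np.uint64(174), np.uint64(172), np.uint64(107), np.uint64(128), np.uint64(117), np.uint64(118), np.uint64(114), np.uint64(123), np.uint64(132), np.uint64(172)]
    [np.uint64(165), np.uint64(164), np.uint64(165), np.uint64(167), np.uint64(165), np.uint64(164), np.uint64(165), np.uint64(164), np.uint64(164), np.uint64(162), np.uint64(166), np.uint64(103), np.uint64(123), np.uint64(114), np.uint64(114), np.uint64(110), np.uint64(166)]
```

The bar is held level. The force is −3.9 N and the tool-y moment about +0.229 N m net of its bias, so the balance point is about 59 mm towards tool −x. I'll set it down and regrip there.

Call:
arm_command(commands=[{"tx":0,"ty":0,"tz":0.01,"twist":0},{"tx":0,"ty":0,"tz":0.02,"twist":0},{"tx":0,"ty":0,"tz":0.03,"twist":0},{"tx":0,"ty":0,"tz":0.04,"twist":0},{"tx":0,"ty":0,"tz":0.044,"twist":0},{"tx":0,"ty":0,"tz":0.048,"twist":0},{"tx":0,"ty":0,"tz":0.048,"twist":0},{"tx":0,"ty":0,"tz":0.048,"twist":0}])

```text
t: 13.78
eef_pos: [0.5197, 0.2353, -0.0137]
ee_rot: [-3.141, -0.0, -0.864]
force: [0.4, -1.5, -0.3]
width: 0.023
gripper_force: 50.0
```

Call:
arm_command(commands=[{"tx":0,"ty":0,"tz":0,"twist":0},{"tx":0,"ty":0,"tz":0,"twist":0},{"tx":0,"ty":0,"tz":0,"twist":0},{"tx":-0.06,"ty":0,"tz":0,"twist":0},{"tx":-0.12,"ty":0,"tz":0,"twist":0},{"tx":-0.18,"ty":0,"tz":0,"twist":0},{"tx":-0.236,"ty":0,"tz":0,"twist":0},{"tx":-0.236,"ty":0,"tz":0,"twist":0}], claw=0.45)

```text
t: 14.45
eef_pos: [0.4805, 0.2818, -0.0136]
ee_rot: [-3.141, 0.0, -0.862]
force: [-1.0, -1.3, 0.1]
width: 0.0393
gripper_force: 0.0
```

Call:
arm_command(commands=[{"tx":0,"ty":0,"tz":0,"twist":0},{"tx":0,"ty":0,"tz":0,"twist":0},{"tx":0,"ty":0,"tz":0,"twist":0},{"tx":0,"ty":0,"tz":0,"twist":0},{"tx":0,"ty":0,"tz":0,"twist":0},{"tx":0,"ty":0,"tz":0,"twist":0},{"tx":0,"ty":0,"tz":0,"twist":0},{"tx":0,"ty":0,"tz":0,"twist":0}], claw=0, grip_force=50)

```text
t: 15.12
eef_pos: [0.4814, 0.2797, -0.0139]
ee_rot: [3.141, -0.0, -0.864]
force: [0.7, -2.7, 1.2]
width: 0.0233
gripper_force: 50.0
```

Call:
arm_command(commands=[{"tx":0,"ty":0,"tz":-0.02,"twist":0},{"tx":0,"ty":0,"tz":-0.04,"twist":0},{"tx":0,"ty":0,"tz":-0.06,"twist":0},{"tx":0,"ty":0,"tz":-0.08,"twist":0},{"tx":0,"ty":0,"tz":-0.1,"twist":0},{"tx":0,"ty":0,"tz":-0.12,"twist":0},{"tx":0,"ty":0,"tz":-0.12,"twist":0},{"tx":0,"ty":0,"tz":-0.12,"twist":0}])

```text
t: 15.78
eef_pos: [0.4814, 0.2804, 0.0166]
ee_rot: [-3.141, 0.0, -0.864]
force: [-0.1, 0.3, -3.8]
width: 0.0234
gripper_force: 50.0
```

```bash
python3 -c "
from h import *
meas(30)"
```

```text
t 17.2833 F [ 0.0809  0.1768 -3.753 ] M tool [ 0.0252 -0.0047 -0.0048] sd [0.5552 0.0343 0.0297 0.0301] pos [ 0.4812  0.2801  0.016  -0.8636] 0.023446773780184407 49.985942244529724
```

The residual puts the balance point about 3 mm further towards tool −x from this grip, which is good. Next I'll carry the bar towards the stand and look at the saddle with the wrist camera.

Call:
arm_command(commands=[{"tx":0.05,"ty":0.02,"tz":-0.08,"twist":0},{"tx":0.15,"ty":0.06,"tz":-0.18,"twist":0},{"tx":0.27,"ty":0.11,"tz":-0.28,"twist":0},{"tx":0.39,"ty":0.155,"tz":-0.376,"twist":0},{"tx":0.51,"ty":0.2,"tz":-0.376,"twist":0},{"tx":0.63,"ty":0.25,"tz":-0.376,"twist":0},{"tx":0.744,"ty":0.294,"tz":-0.376,"twist":0},{"tx":0.744,"ty":0.294,"tz":-0.376,"twist":0}])

```text
t: 17.95
eef_pos: [0.5468, 0.0868, 0.1102]
ee_rot: [3.141, -0.0, -0.867]
force: [0.1, 0.8, -5.0]
width: 0.0235
gripper_force: 50.0
```

Call:
arm_command(commands=[{"tx":0.1,"ty":0.04,"tz":0,"twist":0.02},{"tx":0.21,"ty":0.08,"tz":0,"twist":0.045},{"tx":0.33,"ty":0.13,"tz":0,"twist":0.07},{"tx":0.45,"ty":0.18,"tz":0,"twist":0.1},{"tx":0.56,"ty":0.22,"tz":0,"twist":0.125},{"tx":0.67,"ty":0.26,"tz":0,"twist":0.155},{"tx":0.744,"ty":0.294,"tz":0,"twist":0.155},{"tx":0.744,"ty":0.294,"tz":0,"twist":0.155}])

```text
t: 18.62
eef_pos: [0.6117, -0.1016, 0.1096]
ee_rot: [3.141, -0.001, -1.354]
force: [-0.1, -0.8, -3.2]
width: 0.0232
gripper_force: 50.0
```

```bash
python3 -c "
from h import *
meas(2)
s=get_state(); print(s['eef_pos'],s['ee_rot'])
C=calibration('wrist'); a=save('wrist','w5.png'); np.save('w5C.npy',C,allow_pickle=True)
for n,z in (('saddle',.08),('stand',0)):
  for r in spot_point(n,'wrist')[:2]: print(n,r,ray('wrist',r['uv'],z))
"
```

```text
t 18.7167 F [-0.4071  0.0241 -3.8562] M tool [ 0.0085 -0.1244 -0.0139] sd [0.4241 0.0252 0.0441 0.0463] pos [ 0.6109 -0.0996  0.1095 -1.3529] 0.023564135424180763 49.985915422439575
[ 0.6108 -0.0991  0.1095] [ 3.1406  0.0003 -1.3524]
saddle {'uv': [372.2, 142.5], 'score': 0.72} [ 0.5647 -0.1604  0.08  ]
stand {'uv': [344.2, 135.3], 'score': 0.67} [ 0.5667 -0.1575  0.    ]
stand {'uv': [374.3, 139.3], 'score': 0.3} [ 0.5412 -0.1598  0.    ]
```

View pics/w5.png

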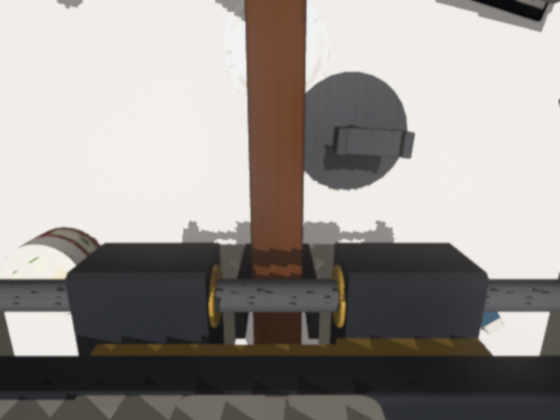

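The wrist view shows the saddle with its lips at about (342,140) and (407,144), clear of the bar (columns 248 to 305). I'll refine the saddle pose by fitting its known shape to the edges.

```bash
cat > fit.py <<'E'
from h import *
from scipy.optimize import minimize
C={'wrist':np.load('w5C.npy',allow_pickle=True).item(),'side':calibration('side')}
I={'wrist':cv2.imread('pics/w5.png'),'side':cv2.imread('pics/s0.png')}
G={}
for k,im in I.items():
    g=cv2.GaussianBlur(cv2.cvtColor(im,cv2.COLOR_BGR2GRAY).astype(np.float32),(0,0),1.0)
    G[k]=np.sqrt(np.hypot(cv2.Sobel(g,5,1,0),cv2.Sobel(g,5,0,1)))
def seg(a,b,n=24): return np.linspace(a,b,n)
H=.087;P=[]
for s in(-1,1):
    q=[(s*.017,-.008,H),(s*.017,.008,H),(s*.023,.008,H),(s*.023,-.008,H)]
    P+=[seg(np.array(q[i]),np.array(q[(i+1)%4])) for i in range(4)]
for y in(-.008,.008): P.append(seg(np.array([-.017,y,.08]),np.array([.017,y,.08])))
P=np.vstack(P)
def uv(k,p):
    c,s=np.cos(p[2]),np.sin(p[2]); W=P@np.array([[c,-s,0],[s,c,0],[0,0,1]]).T+[p[0],p[1],0]
    K=np.array(C[k]['camera_matrix']);T=np.linalg.inv(np.array(C[k]['extrinsics']))
    u=(W@T[:3,:3].T+T[:3,3])@K.T; return (u[:,:2]/u[:,2:]).astype(np.float32)
def score(p,ks):
    return sum(cv2.remap(G[k],*np.split(uv(k,p),2,1),cv2.INTER_LINEAR).mean()/G[k].mean() for k in ks)
for ks in(['wrist'],['side'],['wrist','side']):
    best=max(((score(p,ks),p) for p in((.564+i*.001,-.160+j*.001,.22+a*.035) for i in range(-9,10) for j in range(-9,10) for a in range(-6,7))),key=lambda t:t[0])
    print(ks,best)
p=best[1]
o=[]
for k,(u,v,w,h) in{'wrist':(315,110,120,70),'side':(260,265,96,56)}.items():
    z=5; im=cv2.resize(I[k][v:v+h,u:u+w],None,fx=z,fy=z,interpolation=cv2.INTER_CUBIC)
    im=cv2.convertScaleAbs(im,alpha=2)
    for q in uv(k,p): cv2.circle(im,tuple(int(t) for t in (q-[u,v]+.5)*z),1,(0,0,255),-1)
    o.append(cv2.copyMakeBorder(im,0,0,0,600-im.shape[1],0))
cv2.imwrite('pics/ov.png',np.vstack(o)[:600])
# bar top height from its seen width
r=None
g=cv2.cvtColor(I['wrist'],cv2.COLOR_BGR2HSV)[:,:,1]
for row in(60,120,180,215):
    xs=np.nonzero(g[row,230:325]>90)[0]+230; a,b=xs.min()-.5,xs.max()+.5
    zz=[z for z in np.arange(.06,.2,.001) if np.linalg.norm(ray('wrist',(a,row),z,C['wrist'])-ray('wrist',(b,row),z,C['wrist']))<.024]
    print(row,a,b,'bar top z',zz[0] if zz else None)
E
python3 fit.py
```

```text
['wrist'] (np.float32(3.6468318), (0.565, -0.162, 0.15))
['side'] (np.float32(4.164577), (0.563, -0.163, 0.15))
['wrist', 'side'] (np.float32(7.686104), (0.565, -0.162, 0.15))
60 247.5 303.5 bar top z 0.13700000000000007
120 249.5 303.5 bar top z 0.13900000000000007
180 250.5 301.5 bar top z 0.13700000000000007
215 251.5 301.5 bar top z 0.13800000000000007
```

View pics/ov.png

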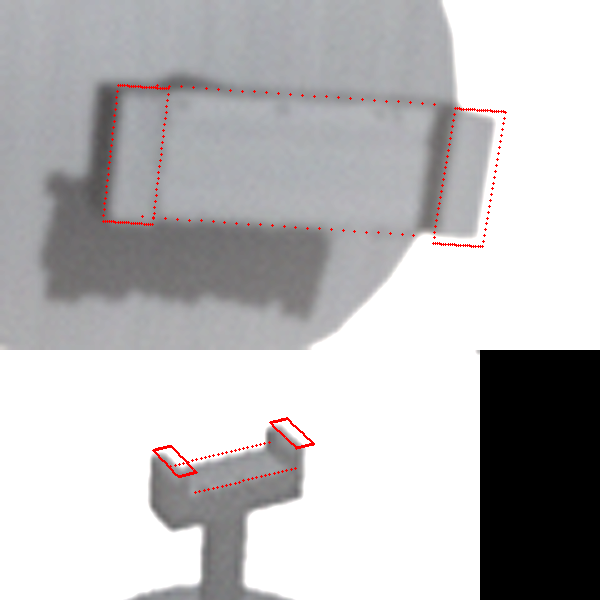

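The overlay fits. Wrist and side fits agree on the saddle at about (0.5645, −0.162) with stand yaw 0.15. I'll move over it with the bar along the channel, then measure the moment again at rest.

Call:
arm_command(commands=[{"tx":0.03,"ty":0.04,"tz":0,"twist":0.004},{"tx":0.07,"ty":0.08,"tz":0,"twist":0.008},{"tx":0.11,"ty":0.12,"tz":0,"twist":0.012},{"tx":0.15,"ty":0.16,"tz":0,"twist":0.016},{"tx":0.18,"ty":0.2,"tz":0,"twist":0.022},{"tx":0.217,"ty":0.236,"tz":0,"twist":0.022},{"tx":0.217,"ty":0.236,"tz":0,"twist":0.022},{"tx":0.217,"ty":0.236,"tz":0,"twist":0.022}])

```text
t: 19.53
eef_pos: [0.5649, -0.1651, 0.1103]
ee_rot: [-3.141, -0.0, -1.421]
force: [-0.0, -0.5, -3.4]
width: 0.0234
gripper_force: 50.0
```

```bash
python3 -c "
from h import *
grab_frame('side');grab_frame('side')
meas(30)
a=save('side','s6.png'); r=regions_of('bar','side'); print([(x['score'],x['rect']) for x in r[:2]])
s=get_state(); c=s['eef_pos']; y=s['ee_rot'][2]; x=np.array([np.cos(y),np.sin(y),0])
for off in (0,.0139,.0419):
  b=np.array([c[0],c[1],c[2]+off]); print(off,proj('side',b+.209*x),proj('side',b-.091*x),proj('side',b))
m=r[0]['region']
for col in range(int(r[0]['rect'][0])+3,int(r[0]['rect'][2]),12):
  ys=np.nonzero(m[:,col])[0]; print(col,ys.min(),ys.max()) if len(ys) else 0
"
```

```text
t 21.1333 F [-0.0385 -0.1468 -3.6627] M tool [ 0.0504 -0.0586 -0.0024] sd [0.5619 0.0319 0.0273 0.0292] pos [ 0.5655 -0.1639  0.1101 -1.4195] 0.02333415918296882 49.98597979545593
[(0.78, [275.5, 223.9, 419.0, 353.0])]
0 [406.1198 363.1527] [281.0342 246.0359] [307.6499 270.956 ]
0.0139 [407.8397 352.3047] [281.1697 238.4639] [308.0264 262.6005]
0.0419 [411.4326 329.6428] [281.4489 222.8649] [308.8042 245.3365]
278 225 241
302 256 264
314 244 275
326 253 286
338 263 297
350 273 309
362 283 319
374 292 330
386 301 341
398 310 351
410 321 349
```

The bar is level and sits as predicted, but the moment reading disagrees with the first two, by about 10 mm, so its bias depends on the pose. There is plenty of time, so I'll take matched loaded and empty readings at one pose on free desk.

Call:
arm_command(commands=[{"tx":-0.1,"ty":0.01,"tz":0,"twist":0},{"tx":-0.25,"ty":0.02,"tz":0,"twist":0},{"tx":-0.4,"ty":0.04,"tz":0,"twist":0},{"tx":-0.55,"ty":0.05,"tz":0,"twist":0},{"tx":-0.7,"ty":0.06,"tz":0,"twist":0},{"tx":-0.85,"ty":0.07,"tz":0,"twist":0},{"tx":-1,"ty":0.08,"tz":0,"twist":0},{"tx":-1,"ty":0.08,"tz":0,"twist":0}])

```text
t: 21.9
eef_pos: [0.5077, 0.0853, 0.1107]
ee_rot: [-3.14, 0.001, -1.415]
force: [-0.5, -0.1, -2.9]
width: 0.0234
gripper_force: 50.0
```

Call:
arm_command(commands=[{"tx":-0.1,"ty":0,"tz":0.06,"twist":0},{"tx":-0.18,"ty":0,"tz":0.14,"twist":0},{"tx":-0.18,"ty":0,"tz":0.22,"twist":0},{"tx":-0.18,"ty":0,"tz":0.3,"twist":0},{"tx":-0.18,"ty":0,"tz":0.37,"twist":0},{"tx":-0.18,"ty":0,"tz":0.42,"twist":0},{"tx":-0.18,"ty":0,"tz":0.46,"twist":0},{"tx":-0.18,"ty":0,"tz":0.46,"twist":0}])

```text
t: 22.57
eef_pos: [0.5002, 0.1239, -0.0067]
ee_rot: [3.139, -0.001, -1.42]
force: [0.4, -0.7, -3.5]
width: 0.0233
gripper_force: 50.0
```

```bash
python3 -c "
from h import *
grab_frame('side');grab_frame('side')
meas(36)"
```

```text
t 24.4667 F [-0.0824  0.0656 -3.7725] M tool [ 0.0496 -0.0517  0.0114] sd [0.347  0.0277 0.019  0.031 ] pos [ 0.5014  0.1247 -0.0047 -1.4197] 0.023199724216726038 49.98593330383301
```

Call:
arm_command(commands=[{"tx":0,"ty":0,"tz":0.008,"twist":0},{"tx":0,"ty":0,"tz":0.016,"twist":0},{"tx":0,"ty":0,"tz":0.022,"twist":0},{"tx":0,"ty":0,"tz":0.028,"twist":0},{"tx":0,"ty":0,"tz":0.033,"twist":0},{"tx":0,"ty":0,"tz":0.036,"twist":0},{"tx":0,"ty":0,"tz":0.036,"twist":0},{"tx":0,"ty":0,"tz":0.036,"twist":0}])

```text
t: 25.13
eef_pos: [0.5012, 0.1246, -0.0139]
ee_rot: [3.142, -0.0, -1.42]
force: [-1.3, 0.4, -1.9]
width: 0.0234
gripper_force: 50.0
```

Call:
arm_command(commands=[{"tx":0,"ty":0,"tz":0,"twist":0},{"tx":0,"ty":0,"tz":0,"twist":0},{"tx":0,"ty":0,"tz":0,"twist":0},{"tx":0,"ty":0,"tz":0,"twist":0},{"tx":0,"ty":0,"tz":0,"twist":0},{"tx":0,"ty":0,"tz":0,"twist":0},{"tx":0,"ty":0,"tz":0,"twist":0},{"tx":0,"ty":0,"tz":0,"twist":0}], claw=0.4)

```text
t: 25.8
eef_pos: [0.5013, 0.1246, -0.0139]
ee_rot: [-3.141, 0.0, -1.42]
force: [0.3, -0.8, 0.2]
width: 0.035
gripper_force: 0.0
```

```bash
python3 -c "
from h import *
meas(36)"
```

```text
Traceback (most recent call last):
  File "h.py", line 27, in meas
    for i in range(n): grab_frame('side'); s=get_state(); F.append(np.r_[s['force'],s['moment'],s['eef_pos'],s['ee_rot'][2]])
                       ~~~~~~~~~~^^^^^^^^
ValueError: 200 camera calls are used up
```

The camera budget is used up. I can still read the state between idle calls, so I'll collect the empty readings that way.

```bash
cat > one.py <<'E'
from station import get_state
import numpy as np
s=get_state(); y=s['ee_rot'][2]; m=s['moment']; x=np.array([np.cos(y),np.sin(y)]); t=np.array([np.sin(y),-np.cos(y)])
r=[s['t'],m[0]*x[0]+m[1]*x[1],m[0]*t[0]+m[1]*t[1],s['force'][2]]
open('log.txt','a').write(' '.join(map(str,r))+'\n'); print(r, s['width'])
a=np.loadtxt('log.txt',ndmin=2); print(len(a),a.mean(0),a.std(0))
E
rm -f log.txt; python3 one.py; python3 one.py; sed -i 1d log.txt
```

```text
[27.0, np.float64(0.049685164788272854), np.float64(-0.015184064076843947), np.float64(-0.27563252507472086)] 0.035251256318690236
1 [ 2.70000000e+01  4.96851648e-02 -1.51840641e-02 -2.75632525e-01] [0. 0. 0. 0.]
[27.0, np.float64(0.049685164788272854), np.float64(-0.015184064076843947), np.float64(-0.27563252507472086)] 0.035251256318690236
2 [ 2.70000000e+01  4.96851648e-02 -1.51840641e-02 -2.75632525e-01] [0. 0. 0. 0.]
```

Call:
arm_command(commands=[{"tx":0,"ty":0,"tz":0,"twist":0},{"tx":0,"ty":0,"tz":0,"twist":0},{"tx":0,"ty":0,"tz":0,"twist":0},{"tx":0,"ty":0,"tz":0,"twist":0},{"tx":0,"ty":0,"tz":0,"twist":0},{"tx":0,"ty":0,"tz":0,"twist":0},{"tx":0,"ty":0,"tz":0,"twist":0},{"tx":0,"ty":0,"tz":0,"twist":0}])

```text
t: 27.67
eef_pos: [0.5012, 0.1246, -0.0139]
ee_rot: [-3.142, 0.0, -1.42]
force: [0.9, -0.1, 0.7]
width: 0.0349
gripper_force: 0.0
```

```bash
python3 one.py
```

```text
[27.6667, np.float64(0.039055845944035154), np.float64(-0.053338232889754256), np.float64(0.7074778566705353)] 0.03488574648618139
2 [27.33335     0.04437051 -0.03426115  0.21592267] [0.33335    0.00531466 0.01907708 0.49155519]
```

Call:
arm_command(commands=[{"tx":0,"ty":0,"tz":0,"twist":0},{"tx":0,"ty":0,"tz":0,"twist":0},{"tx":0,"ty":0,"tz":0,"twist":0},{"tx":0,"ty":0,"tz":0,"twist":0},{"tx":0,"ty":0,"tz":0,"twist":0},{"tx":0,"ty":0,"tz":0,"twist":0},{"tx":0,"ty":0,"tz":0,"twist":0},{"tx":0,"ty":0,"tz":0,"twist":0}])

```text
t: 28.33
eef_pos: [0.5012, 0.1246, -0.0139]
ee_rot: [3.142, -0.0, -1.42]
force: [1.1, 0.9, -0.2]
width: 0.035
gripper_force: 0.0
```

```bash
python3 one.py
```

```text
[28.3333, np.float64(0.07346131616039234), np.float64(-0.09712191765043002), np.float64(-0.19390868926630803)] 0.035046798404411515
3 [27.66666667  0.05406744 -0.05521474  0.07931221] [0.54431745 0.01438373 0.03347729 0.44543144]
```

Call:
arm_command(commands=[{"tx":0,"ty":0,"tz":0,"twist":0},{"tx":0,"ty":0,"tz":0,"twist":0},{"tx":0,"ty":0,"tz":0,"twist":0},{"tx":0,"ty":0,"tz":0,"twist":0},{"tx":0,"ty":0,"tz":0,"twist":0},{"tx":0,"ty":0,"tz":0,"twist":0},{"tx":0,"ty":0,"tz":0,"twist":0},{"tx":0,"ty":0,"tz":0,"twist":0}])

```text
t: 29.0
eef_pos: [0.5013, 0.1246, -0.0139]
ee_rot: [-3.142, 0.0, -1.42]
force: [0.0, 1.0, -0.7]
width: 0.0351
gripper_force: 0.0
```

```bash
python3 one.py
```

```text
[29.0, np.float64(0.07573586619925274), np.float64(-0.047069937229038294), np.float64(-0.6704819232584508)] 0.0350525439751635
4 [28.          0.05948455 -0.05317854 -0.10813632] [0.74534854 0.01559499 0.02920591 0.50420009]
```

Call:
arm_command(commands=[{"tx":0,"ty":0,"tz":0,"twist":0},{"tx":0,"ty":0,"tz":0,"twist":0},{"tx":0,"ty":0,"tz":0,"twist":0},{"tx":0,"ty":0,"tz":0,"twist":0},{"tx":0,"ty":0,"tz":0,"twist":0},{"tx":0,"ty":0,"tz":0,"twist":0},{"tx":0,"ty":0,"tz":0,"twist":0},{"tx":0,"ty":0,"tz":0,"twist":0}])

```text
t: 29.67
eef_pos: [0.5013, 0.1246, -0.0139]
ee_rot: [-3.142, 0.0, -1.42]
force: [-0.6, 1.1, 0.3]
width: 0.0351
gripper_force: 0.0
```

```bash
python3 one.py
```

```text
[29.6667, np.float64(0.043035246506053386), np.float64(0.016571952262407392), np.float64(0.3377772917673482)] 0.035125154697090405
5 [ 2.83333400e+01  5.61946879e-02 -3.92284399e-02 -1.89535978e-02] [0.94281376 0.01542257 0.03822053 0.48496229]
```

Call:
arm_command(commands=[{"tx":0,"ty":0,"tz":0,"twist":0},{"tx":0,"ty":0,"tz":0,"twist":0},{"tx":0,"ty":0,"tz":0,"twist":0},{"tx":0,"ty":0,"tz":0,"twist":0},{"tx":0,"ty":0,"tz":0,"twist":0},{"tx":0,"ty":0,"tz":0,"twist":0},{"tx":0,"ty":0,"tz":0,"twist":0},{"tx":0,"ty":0,"tz":0,"twist":0}])

```text
t: 30.33
eef_pos: [0.5012, 0.1246, -0.0139]
ee_rot: [-3.142, -0.0, -1.42]
force: [0.4, 0.1, 0.3]
width: 0.0348
gripper_force: 0.0
```

```bash
python3 one.py
```

```text
[30.3333, np.float64(0.02721637205112656), np.float64(-0.07173310831512981), np.float64(0.2696585909664396)] 0.03484568782649242
6 [28.66666667  0.05136497 -0.04464588  0.02914843] [1.13854358 0.01774385 0.03693351 0.45558685]
```

The empty reading here is (0.051, −0.045) against a loaded (0.050, −0.055), so the bar is nearly balanced at this grip. Weighted over the three trials, the balance point is about 2 mm to tool −x. I'll regrip, lift and carry it back over the saddle.

Call:
arm_command(commands=[{"tx":0,"ty":0,"tz":0,"twist":0},{"tx":0,"ty":0,"tz":0,"twist":0},{"tx":0,"ty":0,"tz":0,"twist":0},{"tx":0,"ty":0,"tz":0,"twist":0},{"tx":0,"ty":0,"tz":0,"twist":0},{"tx":0,"ty":0,"tz":0,"twist":0},{"tx":0,"ty":0,"tz":0,"twist":0},{"tx":0,"ty":0,"tz":0,"twist":0}], claw=0, grip_force=50)

```text
t: 31.0
eef_pos: [0.5012, 0.1246, -0.0139]
ee_rot: [3.141, -0.0, -1.42]
force: [-0.3, 0.3, 1.0]
width: 0.0232
gripper_force: 50.0
```

Call:
arm_command(commands=[{"tx":0,"ty":0,"tz":-0.06,"twist":0},{"tx":0,"ty":0,"tz":-0.14,"twist":0},{"tx":0,"ty":0,"tz":-0.22,"twist":0},{"tx":0,"ty":0,"tz":-0.3,"twist":0},{"tx":0.03,"ty":0,"tz":-0.38,"twist":0},{"tx":0.1,"ty":0,"tz":-0.45,"twist":0},{"tx":0.18,"ty":0,"tz":-0.496,"twist":0},{"tx":0.18,"ty":0,"tz":-0.496,"twist":0}])

```text
t: 31.67
eef_pos: [0.5088, 0.0785, 0.1122]
ee_rot: [-3.139, 0.0, -1.421]
force: [0.7, 0.9, -4.0]
width: 0.0234
gripper_force: 50.0
```

Call:
arm_command(commands=[{"tx":0.1,"ty":-0.01,"tz":0,"twist":0},{"tx":0.25,"ty":-0.02,"tz":0,"twist":0},{"tx":0.4,"ty":-0.04,"tz":0,"twist":0},{"tx":0.55,"ty":-0.05,"tz":0,"twist":0},{"tx":0.7,"ty":-0.06,"tz":0,"twist":0},{"tx":0.85,"ty":-0.07,"tz":0,"twist":0},{"tx":0.95,"ty":-0.075,"tz":0,"twist":0},{"tx":1,"ty":-0.08,"tz":0,"twist":0}])

```text
t: 32.33
eef_pos: [0.5648, -0.1668, 0.1088]
ee_rot: [3.139, 0.0, -1.423]
force: [1.5, 0.4, -3.6]
width: 0.0232
gripper_force: 50.0
```

Call:
arm_command(commands=[{"tx":0,"ty":0,"tz":0.02,"twist":0},{"tx":0,"ty":0,"tz":0.04,"twist":0},{"tx":0,"ty":0,"tz":0.07,"twist":0},{"tx":0,"ty":0,"tz":0.1,"twist":0},{"tx":0,"ty":0,"tz":0.12,"twist":0},{"tx":0,"ty":0,"tz":0.135,"twist":0},{"tx":0,"ty":0,"tz":0.14,"twist":0},{"tx":0,"ty":0,"tz":0.14,"twist":0}])

```text
t: 33.0
eef_pos: [0.5653, -0.1636, 0.0748]
ee_rot: [3.141, 0.0, -1.419]
force: [-0.1, -0.3, -4.5]
width: 0.0235
gripper_force: 50.0
```

```bash
python3 -c "
from station import get_state
s=get_state();print(s['t'],s['eef_pos'],s['ee_rot'],s['force'],s['moment'])"
```

```text
33.0 [ 0.56528696 -0.16360175  0.07475544] [ 3.14100460e+00  6.37898233e-05 -1.41904112e+00] [-0.10129189 -0.30625657 -4.46410125] [ 0.04491361 -0.05635286 -0.00477996]
```

Call:
arm_command(commands=[{"tx":0,"ty":0,"tz":0.004,"twist":0},{"tx":0,"ty":0,"tz":0.008,"twist":0},{"tx":0,"ty":0,"tz":0.012,"twist":0},{"tx":0,"ty":0,"tz":0.016,"twist":0},{"tx":0,"ty":0,"tz":0.02,"twist":0},{"tx":0,"ty":0,"tz":0.024,"twist":0},{"tx":0,"ty":0,"tz":0.024,"twist":0},{"tx":0,"ty":0,"tz":0.024,"twist":0}], claw=0, grip_force=14)

```text
t: 33.67
eef_pos: [0.5654, -0.1641, 0.0691]
ee_rot: [3.141, 0.0, -1.42]
force: [-0.4, -0.1, -3.6]
width: 0.0239
gripper_force: 14.0
```

Call:
arm_command(commands=[{"tx":0,"ty":0,"tz":0.001,"twist":0},{"tx":0,"ty":0,"tz":0.002,"twist":0},{"tx":0,"ty":0,"tz":0.003,"twist":0},{"tx":0,"ty":0,"tz":0.004,"twist":0},{"tx":0,"ty":0,"tz":0.005,"twist":0},{"tx":0,"ty":0,"tz":0.006,"twist":0},{"tx":0,"ty":0,"tz":0.006,"twist":0},{"tx":0,"ty":0,"tz":0.006,"twist":0}])

```text
t: 34.33
eef_pos: [0.5654, -0.164, 0.0676]
ee_rot: [3.142, 0.0, -1.42]
force: [-0.1, 0.4, -2.9]
width: 0.0237
gripper_force: 14.0
```

Now half-millimetre steps until the weight comes off the wrist.

Call:
arm_command(commands=[{"tx":0,"ty":0,"tz":0.001,"twist":0},{"tx":0,"ty":0,"tz":0.002,"twist":0},{"tx":0,"ty":0,"tz":0.003,"twist":0},{"tx":0,"ty":0,"tz":0.003,"twist":0},{"tx":0,"ty":0,"tz":0.003,"twist":0},{"tx":0,"ty":0,"tz":0.003,"twist":0},{"tx":0,"ty":0,"tz":0.003,"twist":0},{"tx":0,"ty":0,"tz":0.003,"twist":0}])

```text
t: 35.0
eef_pos: [0.5654, -0.164, 0.0669]
ee_rot: [-3.142, 0.0, -1.42]
force: [-0.1, 0.3, -3.5]
width: 0.024
gripper_force: 14.0
```

Call:
arm_command(commands=[{"tx":0,"ty":0,"tz":0.001,"twist":0},{"tx":0,"ty":0,"tz":0.002,"twist":0},{"tx":0,"ty":0,"tz":0.002,"twist":0},{"tx":0,"ty":0,"tz":0.002,"twist":0},{"tx":0,"ty":0,"tz":0.002,"twist":0},{"tx":0,"ty":0,"tz":0.002,"twist":0},{"tx":0,"ty":0,"tz":0.002,"twist":0},{"tx":0,"ty":0,"tz":0.002,"twist":0}])

```text
t: 35.67
eef_pos: [0.5654, -0.164, 0.0664]
ee_rot: [-3.142, -0.0, -1.42]
force: [0.5, 0.2, -3.4]
width: 0.0239
gripper_force: 14.0
```

Call:
arm_command(commands=[{"tx":0,"ty":0,"tz":0.001,"twist":0},{"tx":0,"ty":0,"tz":0.002,"twist":0},{"tx":0,"ty":0,"tz":0.002,"twist":0},{"tx":0,"ty":0,"tz":0.002,"twist":0},{"tx":0,"ty":0,"tz":0.002,"twist":0},{"tx":0,"ty":0,"tz":0.002,"twist":0},{"tx":0,"ty":0,"tz":0.002,"twist":0},{"tx":0,"ty":0,"tz":0.002,"twist":0}])

```text
t: 36.33
eef_pos: [0.5655, -0.1641, 0.0661]
ee_rot: [-3.141, -0.0, -1.42]
force: [-1.3, 0.1, 2.5]
width: 0.0239
gripper_force: 14.0
```

Call:
arm_command(commands=[{"tx":0,"ty":0,"tz":0.001,"twist":0},{"tx":0,"ty":0,"tz":0.002,"twist":0},{"tx":0,"ty":0,"tz":0.002,"twist":0},{"tx":0,"ty":0,"tz":0.002,"twist":0},{"tx":0,"ty":0,"tz":0.002,"twist":0},{"tx":0,"ty":0,"tz":0.002,"twist":0},{"tx":0,"ty":0,"tz":0.002,"twist":0},{"tx":0,"ty":0,"tz":0.002,"twist":0}])

```text
t: 37.0
eef_pos: [0.5655, -0.1641, 0.0661]
ee_rot: [-3.141, -0.0, -1.419]
force: [-2.8, 1.7, 5.8]
width: 0.0237
gripper_force: 14.0
```

Contact came at 0.0661, exactly as predicted. I'll ease off a little so it doesn't press, then read the state.

Call:
arm_command(commands=[{"tx":0,"ty":0,"tz":-0.001,"twist":0},{"tx":0,"ty":0,"tz":-0.002,"twist":0},{"tx":0,"ty":0,"tz":-0.002,"twist":0},{"tx":0,"ty":0,"tz":-0.002,"twist":0},{"tx":0,"ty":0,"tz":-0.002,"twist":0},{"tx":0,"ty":0,"tz":-0.002,"twist":0},{"tx":0,"ty":0,"tz":-0.002,"twist":0},{"tx":0,"ty":0,"tz":-0.002,"twist":0}], claw=0, grip_force=8)

```text
t: 37.67
eef_pos: [0.5655, -0.1641, 0.0661]
ee_rot: [-3.141, -0.0, -1.42]
force: [-2.2, 0.5, 5.8]
width: 0.0237
gripper_force: 8.0
```

```bash
python3 one.py|head -1
```

```text
[37.6667, np.float64(-0.9204945241253528), np.float64(-0.5372852368824148), np.float64(5.750424318043461)] 0.023691387389737455
```

Call:
arm_command(commands=[{"tx":0,"ty":0,"tz":-0.0006,"twist":0},{"tx":0,"ty":0,"tz":-0.0012,"twist":0},{"tx":0,"ty":0,"tz":-0.0012,"twist":0},{"tx":0,"ty":0,"tz":-0.0012,"twist":0},{"tx":0,"ty":0,"tz":-0.0012,"twist":0},{"tx":0,"ty":0,"tz":-0.0012,"twist":0},{"tx":0,"ty":0,"tz":-0.0012,"twist":0},{"tx":0,"ty":0,"tz":-0.0012,"twist":0}])

```text
t: 38.33
eef_pos: [0.5655, -0.164, 0.0661]
ee_rot: [-3.142, -0.0, -1.42]
force: [-1.7, 0.2, 2.1]
width: 0.0237
gripper_force: 8.0
```

```bash
python3 one.py|head -1; python3 -c "
from station import get_state
s=get_state();print(s['force'],s['moment'],s['eef_pos'])"
```

```text
[38.3333, np.float64(-0.4461474981409163), np.float64(-0.024872627422461262), np.float64(2.0917786518593147)] 0.023721933922320283
[-1.68257692  0.18077061  2.09177865] [-0.04259157  0.4448058   0.06368677] [ 0.56547353 -0.16402257  0.06611331]
```

Call:
arm_command(commands=[{"tx":0,"ty":0,"tz":-0.002,"twist":0},{"tx":0,"ty":0,"tz":-0.004,"twist":0},{"tx":0,"ty":0.002,"tz":-0.004,"twist":0},{"tx":0,"ty":0.004,"tz":-0.004,"twist":0},{"tx":0,"ty":0.004,"tz":-0.004,"twist":0},{"tx":0,"ty":0.004,"tz":-0.004,"twist":0},{"tx":0,"ty":0.004,"tz":-0.004,"twist":0},{"tx":0,"ty":0.004,"tz":-0.004,"twist":0}])

```text
t: 39.0
eef_pos: [0.5644, -0.1641, 0.0671]
ee_rot: [3.142, 0.0, -1.42]
force: [0.2, 0.7, -3.2]
width: 0.024
gripper_force: 8.0
```

```bash
python3 one.py|head -1
```

```text
[39.0, np.float64(0.05353740973962167), np.float64(0.010951568379950503), np.float64(-3.22359343379633)] 0.024002879786518425
```

Call:
arm_command(commands=[{"tx":0,"ty":0,"tz":0.0008,"twist":0},{"tx":0,"ty":0,"tz":0.0016,"twist":0},{"tx":0,"ty":0,"tz":0.0024,"twist":0},{"tx":0,"ty":0,"tz":0.0032,"twist":0},{"tx":0,"ty":0,"tz":0.0036,"twist":0},{"tx":0,"ty":0,"tz":0.0036,"twist":0},{"tx":0,"ty":0,"tz":0.0036,"twist":0},{"tx":0,"ty":0,"tz":0.0036,"twist":0}])

```text
t: 39.67
eef_pos: [0.5645, -0.1642, 0.0663]
ee_rot: [3.142, -0.0, -1.42]
force: [-0.8, -0.3, -3.9]
width: 0.0234
gripper_force: 8.0
```

```bash
python3 one.py|head -1
```

```text
[39.6667, np.float64(0.050080190699104715), np.float64(-0.029067843223966848), np.float64(-3.8532345823123246)] 0.02341066382105987
```

The bar hangs free of the lips with no side force and sits 0.2 mm above the floor. I'll lower the last bit and release.

Call:
arm_command(commands=[{"tx":0,"ty":0,"tz":0.0006,"twist":0},{"tx":0,"ty":0,"tz":0.0012,"twist":0},{"tx":0,"ty":0,"tz":0.0014,"twist":0},{"tx":0,"ty":0,"tz":0.0014,"twist":0},{"tx":0,"ty":0,"tz":0.0014,"twist":0},{"tx":0,"ty":0,"tz":0.0014,"twist":0},{"tx":0,"ty":0,"tz":0.0014,"twist":0},{"tx":0,"ty":0,"tz":0.0014,"twist":0}])

```text
t: 40.33
eef_pos: [0.5645, -0.1642, 0.0661]
ee_rot: [-3.141, -0.0, -1.42]
force: [-1.7, 0.6, 1.4]
width: 0.0239
gripper_force: 8.0
```

```bash
python3 one.py|head -1
```

```text
[40.3333, np.float64(-0.5021872262497492), np.float64(-0.29488988127503657), np.float64(1.4389326690408177)] 0.02389769741994068
```

Call:
arm_command(commands=[{"tx":0,"ty":0,"tz":0,"twist":0},{"tx":0,"ty":0,"tz":0,"twist":0},{"tx":0,"ty":0,"tz":0,"twist":0},{"tx":0,"ty":0,"tz":0,"twist":0},{"tx":0,"ty":0,"tz":0,"twist":0},{"tx":0,"ty":0,"tz":0,"twist":0},{"tx":0,"ty":0,"tz":0,"twist":0},{"tx":0,"ty":0,"tz":0,"twist":0}], claw=0.45)

```text
t: 41.0
eef_pos: [0.5645, -0.1642, 0.0659]
ee_rot: [-3.142, -0.0, -1.42]
force: [-0.1, 0.7, 0.2]
width: 0.0394
gripper_force: 0.0
```

```bash
python3 -c "
from station import get_state
s=get_state();print(s['force'],s['moment'],s['eef_pos'],s['width'])"
```

```text
[-0.12212056  0.71825029  0.16540882] [ 0.07176818 -0.07888435  0.04019711] [ 0.56446182 -0.16416575  0.06590001] 0.03943985423585301
```

Call:
arm_command(commands=[{"tx":0,"ty":0,"tz":-0.02,"twist":0},{"tx":0,"ty":0,"tz":-0.06,"twist":0},{"tx":0,"ty":0,"tz":-0.12,"twist":0},{"tx":0,"ty":0,"tz":-0.2,"twist":0},{"tx":0,"ty":0,"tz":-0.3,"twist":0},{"tx":0,"ty":0,"tz":-0.4,"twist":0},{"tx":0,"ty":0,"tz":-0.48,"twist":0},{"tx":0,"ty":0,"tz":-0.48,"twist":0}])

```text
t: 41.67
eef_pos: [0.5671, -0.1647, 0.1921]
ee_rot: [-3.134, -0.003, -1.419]
force: [0.8, -0.9, -0.1]
width: 0.0393
gripper_force: 0.0
```

Call:
arm_command(commands=[{"tx":0,"ty":0,"tz":0,"twist":0},{"tx":0,"ty":0,"tz":0,"twist":0},{"tx":0,"ty":0,"tz":0,"twist":0},{"tx":0,"ty":0,"tz":0,"twist":0},{"tx":0,"ty":0,"tz":0,"twist":0},{"tx":0,"ty":0,"tz":0,"twist":0},{"tx":0,"ty":0,"tz":0,"twist":0},{"tx":0,"ty":0,"tz":0,"twist":0}])

```text
t: 42.33
eef_pos: [0.5644, -0.1642, 0.1857]
ee_rot: [3.141, 0.0, -1.42]
force: [0.0, 0.2, -0.3]
width: 0.0396
gripper_force: 0.0
```

```bash
python3 -c "
from station import job_done
print(job_done())"
```

```text
the job is handed in; nothing more can be done
None
```

The bar is laid in the saddle about 61 mm off its middle and let go, and the job is handed in at about 42 s; the camera calls ran out before the release, so I could not confirm by picture that it stayed level, and the hand-in gave no verdict.

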